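# Hold the honing machine's guard at its balance point

### The arm

A 7-joint arm with a two-finger parallel gripper is mounted at the origin on the work surface. World frame = base frame: x ahead of the robot, y to its left, z up, the work surface at z = 0. Lengths are in m, angles in degrees, forces in N, time in s.
With the tool pointing down it reaches from about 0.35 to 0.9 m from the base axis. Payload 8.1 kg.
Tool frame: the origin (TCP) lies midway between the tips of the shut fingers; the grasp point (between the pads) lies 19 mm behind it (manip.tcp_to_grasp is the distance from the TCP to the grasp point, in m); y points along the fingers, x is the direction in which the jaws open and shut, and the axes are right-handed (so a half turn about y gives the same grasp; the last joint's range is limited). The gripper opens to 92 mm and grips with 3 to 60 N. Pads are 19 mm wide; open, the fingers measure 130 mm over their backs; the gripper's body (75 mm by 190 mm) begins 47 mm behind the grasp point.
Start: joints at [-80.134, 24.895, 1.432, 90.138, -0.665, 64.973, -4.303], TCP at [0.17, 0.602, 0.227] pointing down, gripper open.
Joint ranges: [-149.89, 149.89], [-25.12, 119.58], [-72.63, 75.52], [4.76, 147.25], [-75.54, 255.54], [6.69, 114.76], [-157.13, 157.13]. Speed limits (degrees/s): [127.2, 127.2, 172.46, 172.46, 180, 180, 180].

### API

Orientations are given as a 3x3 rotation matrix whose columns are the frame's x, y, z axes.
In Python, from rig import manip gives the robot as it stands.
- The arm moves only by the shell command python3 -m pendant 'ROWS' [OPENING] [FORCE]. ROWS is JSON, one flat list of numbers, 4 for each row, row after row: the shift along the tool's x, y, z in m, then the turn about the tool's y in rad. In form: [tx, ty, tz, twist, tx, ty, tz, twist, ...]. A call has 1 to 5 rows; each row is the pose to reach, as a shift and turn from the pose commanded when the call began, along the tool's axes at that moment; what a row does not reach only later rows make up. A row lasts 1/8 s, in which the tool goes at most 62.5 mm and 10.7 degrees, less where a joint would pass 70% of its speed; a pose out of reach is approached as far as the arm can. A call with a gripper value outside its range is refused whole. OPENING is the closure in counts, from 0 (fully open) to 255 (shut), set as the call begins (- or left out, the last holds). The fingers move at their own pace and stop on an object; FORCE is the grip in N (left out, the last holds). Time passes only in rows, so rows that repeat a pose let the fingers close. It gives the time, the measured TCP pose, the force and the opening at its end, in the units of the state.
- manip.read_state(): the state, without advancing time (a new reading comes with each control period).
- manip.camera(name): name is "scene" or "top" or "wrist"; returns the picture (384x512x3 uint8, red, green, blue); there is no depth.
- manip.get_calibration(name): a dict with "fx", "fy", "cx", "cy" (pixels), "dist_coeffs" ([k1, k2, p1, p2, k3] as OpenCV has them; the pictures are not rectified), "R" (3x3) and "t" (3): a world point X has camera coordinates R X + t. Camera axes: x right, y down, z forward; pixel columns grow to the right and rows downward; lengths in m; the calibration is good to about 2 mm. A picture is of the moment at which its call begins: read the wrist's pose just before it. get_calibration takes no time and is no camera call; for the wrist camera it gives the pose at the moment of the call.
- manip.close_job(): hands the job in, once; it reports no verdict.
The state is a dict: "t": time; "joint_pos": joint angles; "joint_velocities": joint speeds; "joint_efforts": joint torques, N m; "eef_pos": TCP position; "orientation": TCP orientation; "contact_force": force on the tool from outside, world axes, zero at the start; "torque": the same for the moment, N m; "finger_gap": finger opening in m.
Only numpy, scipy, OpenCV 4.12 (cv2) and the standard library are available. Lean on these libraries where they do the work, as an engineer would, in place of code of your own. Each camera call takes 0.05 s, during which the arm holds its last target.

### The job

The carver is about to change the honing wheel. Press the three push buttons one at a time, each fully down and let back up before the next: first the large mushroom one (wheel stop), then the square one (dust suction off), then the small round one (guard release). Then take the bar of the machine's hinged guard, swing it up gently to its balance point, bar straight above the hinge, not letting it drop or topple over backwards, and finish still holding the bar in the fingers there, steady; leave the other things on the bench alone.

Things in the scene. Friction and masses are not known exactly. Their poses are not given: they have to be found in the camera images.
- mushroom_top (a point): centre of the top face of a push button with a large round mushroom cap, 42 mm across and 10 thick, black, on its own grey box 60 x 60 x 32 mm fixed to the bench; the top face is 52 mm above the bench and is pressed straight down; the three boxes change places
- mushroom (a joint): travel of the mushroom button in m: 0 is up, 0.006 fully down (about 4 N on a spring, 1.2 N to start it moving); it springs back when let go
- square_top (a point): centre of the top face of a push button with a square cap, 26 x 26 mm, black, on its own grey box 60 x 60 x 32 mm fixed to the bench; the top face is 52 mm above the bench and is pressed straight down; the three boxes change places
- square (a joint): travel of the square button in m: 0 is up, 0.006 fully down (about 4 N on a spring, 1.2 N to start it moving); it springs back when let go
- small_top (a point): centre of the top face of a push button with a small round cap, 18 mm across, black, on its own grey box 60 x 60 x 32 mm fixed to the bench; the top face is 52 mm above the bench and is pressed straight down; the three boxes change places
- small (a joint): travel of the small button in m: 0 is up, 0.006 fully down (about 4 N on a spring, 1.2 N to start it moving); it springs back when let go
- honer: honing machine fixed to the bench, grey base 190 mm wide; origin on the bench under the hinge axis; x from its front to its back, y along the hinge, z up. Front face 105 mm in front of the hinge axis (side walls 107 high), motor reaches 140 mm behind it, 122 high; two cheeks at the hinge's ends, 162 high
- guard_hinge (a point): middle of the hinge axis of the machine's see-through wheel guard, 150 mm above the bench; axes as the machine's: x from front to back, y along the hinge, z up
- guard_bar (a point): middle of the guard's grip bar: round steel, 14 mm thick, parallel to the hinge and 170 mm from it, at the free front edge, 124 mm clear between its two arms, 46 mm clear of the guard frame. Pinched from above across its thickness it turns in the fingers as the guard swings. Shut: 108 mm above the bench, 165 in front of the hinge; balanced: straight above the hinge, 320 high
- guard (a joint): swing of the guard about its hinge in rad: 0 shut (sloping 0.25 rad down to the front), 1.821 at its balance point (bar straight above the hinge), 2.5 its rear stop. It weighs about 0.35 kg (varies), the hinge is nearly free: let go, it falls shut from below the balance point and backwards beyond it
- gouge_wide: bystander: wood carving gouge, 200 long, lying flat, blade 22 wide, 25 high (mm); origin at the middle of its underside; to be left alone
- gouge_thin: bystander: wood carving gouge, 190 long, lying flat, blade 10 wide, 25 high (mm); origin at the middle of its underside; to be left alone
- wax_block: bystander: green block of honing wax, 70 x 32 x 22 (mm); origin at the middle of its underside; to be left alone
- mallet: bystander: round wooden carver's mallet standing on its head, 84 across, 230 tall (mm); origin at the middle of its underside; to be left alone
- oil: bystander: amber bottle, 56 across, 130 tall (mm); origin at the middle of its underside; to be left alone
- blank: bystander: carving blank of pale wood, 220 x 45 x 45 (mm); origin at the middle of its underside; to be left alone
- tin: bystander: low steel tin, 60 across, 50 tall (mm); origin at the middle of its underside; to be left alone
Mind the look-alikes: they are no part of the job. What is shaped like the part that bears square_top but purple is not meant.

How it is judged (in metres and radians):
On the way, in this order (a step that is already met when the one before it is completed fails the run):
1. the mushroom button is fully down, the other two up (value of joint mushroom above 0.0045 m and value of joint each of square, small below 0.002 m), for 0.05 s.
2. the square button is fully down, the other two up (value of joint square above 0.0045 m and value of joint each of mushroom, small below 0.002 m), for 0.05 s.
3. the small round button is fully down, the other two up (value of joint small above 0.0045 m and value of joint each of mushroom, square below 0.002 m), for 0.05 s.
4. all buttons let up, the guard is in the fingers and swung well open (value of joint each of mushroom, square, small below 0.002 m and value of joint guard above 0.8 rad and contact force between the fingers and guard above 0.5 N), for 0.05 s.
At the end, for the whole second after the job is handed in: The guard stands within 0.09 rad of its balance point (joint 1.73 to 1.91), turning slower than 0.15 rad/s, with the fingers in contact with it (more than 0.5 N); all three buttons are up (less than 2 mm down) (value of joint guard between 1.731 and 1.911 rad and velocity of joint guard between -0.15 and 0.15 rad/s and contact force between the fingers and guard above 0.5 N and value of joint each of mushroom, square, small below 0.002 m); the arm keeps its last pose, push and grip.
It fails at once if two buttons down at once (value of joint each of mushroom, square above 0.003 m or value of joint each of mushroom, small above 0.003 m or value of joint each of square, small above 0.003 m).
It fails at once if the guard topples over backwards (0.35 rad beyond the balance point) (value of joint guard above 2.17 rad).
It fails at once if the guard is flung up or dropped (faster than 3 rad/s) (velocity of joint guard above 3 rad/s or velocity of joint guard below -3 rad/s).
It fails at once if a bystander is moved more than 30 mm (distance of any of gouge_wide, gouge_thin, wax_block, mallet, oil, blank, tin from where it was at the start of the episode above 0.03 m).
It also fails if it takes over 58 s, if anything falls off the work surface, if the arm or the gripper's body presses on something with over 40 N, if the wrist force passes 120 N, or if a joint passes its speed limit or range.

## Working session

There is one attempt and no reset: what is moved stays moved. The work goes in short steps, Python scripts to look and compute and a shell command to move; the robot and the scene stay as the last step left them, time stands still between calls to the robot, and variables do not carry over. Pictures are saved under pics/ and viewed, and the job is handed in when it is done.

```bash
ls; mkdir -p pics
python3 - <<'E'
from rig import manip
import cv2,numpy as np
s=manip.read_state();print(s)
for n in("scene","top","wrist"):
    c=manip.get_calibration(n);print(n,c)
    cv2.imwrite(f"pics/{n}0.png",cv2.cvtColor(manip.camera(n),cv2.COLOR_RGB2BGR))
E
```

```text
pics
{'t': 0.0, 'joint_pos': array([-80.13309781,  24.93596214,   1.43014576,  90.18818214,
        -0.66539749,  64.97239582,  -4.30284128]), 'joint_velocities': array([-0.03840763, -0.06303758,  0.03720498, -0.06473268, -0.01423548,
        0.05327721, -0.06031589]), 'joint_efforts': array([ 1.70365252e-04, -6.67864609e+01,  9.84794386e-01, -3.14452565e+01,
       -6.07695244e-02,  4.29816486e-02,  1.53826068e-04]), 'eef_pos': array([0.16951023, 0.60105617, 0.22595633]), 'orientation': array([[ 2.71424377e-01, -2.98362199e-04, -9.62459723e-01],
       [ 9.62458545e-01, -1.51072968e-03,  2.71424513e-01],
       [-1.53499928e-03, -9.99998814e-01, -1.22887613e-04]]), 'contact_force': array([ 0.53693622, -0.36059138,  0.53634013]), 'torque': array([-0.03650325, -0.04830519, -0.03140162]), 'finger_gap': 0.09175796561358725}
scene {'fx': 433.4468437529467, 'fy': 433.4468437529467, 'cx': 254.87160007737066, 'cy': 190.69892664112996, 'dist_coeffs': array([-0.08242198,  0.        ,  0.        ,  0.        ,  0.        ]), 'R': array([[ 0.44553027,  0.89511246, -0.01662719],
       [ 0.70216
[... 268 characters left out ...]
89873, 0.        , 0.        , 0.        , 0.        ]), 'R': array([[ 2.66854153e-02, -9.99643640e-01,  6.94270216e-04],
       [-9.93106992e-01, -2.65902029e-02, -1.14155435e-01],
       [ 1.14133216e-01,  2.35680060e-03, -9.93462659e-01]]), 't': array([-0.10530696,  0.4928756 ,  1.52963576])}
wrist {'fx': 295.67384724013584, 'fy': 295.67384724013584, 'cx': 249.56902212642868, 'cy': 194.41538166701892, 'dist_coeffs': array([-0.07237678,  0.        ,  0.        ,  0.        ,  0.        ]), 'R': array([[ 0.27056585,  0.96269982, -0.00178389],
       [ 0.92452154, -0.25931831,  0.27930975],
       [ 0.26842886, -0.07722092, -0.9601994 ]]), 't': array([-0.62440999, -0.03566648,  0.39050636])}
```

View pics/scene0.png

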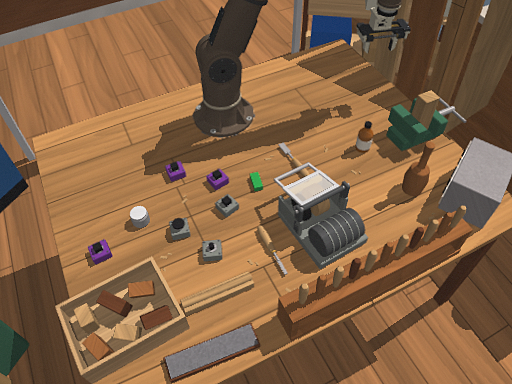

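View pics/top0.png

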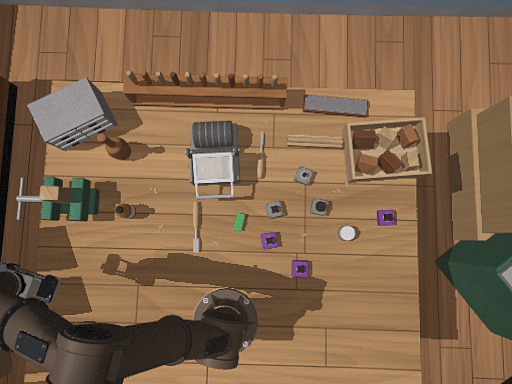

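View pics/wrist0.png

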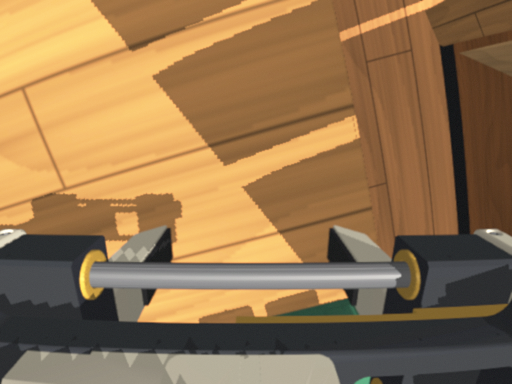

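Run:
```python
import cv2,numpy as np
a=cv2.imread("pics/top0.png")[110:290,180:400]
cv2.imwrite("pics/topc.png",cv2.resize(a,None,fx=3.6,fy=3.3,interpolation=cv2.INTER_CUBIC))
a=cv2.imread("pics/scene0.png")[150:275,130:375]
cv2.imwrite("pics/scenec.png",cv2.resize(a,None,fx=3.2,fy=3.2,interpolation=cv2.INTER_CUBIC))
```

```text
(no output)
```

View pics/topc.png

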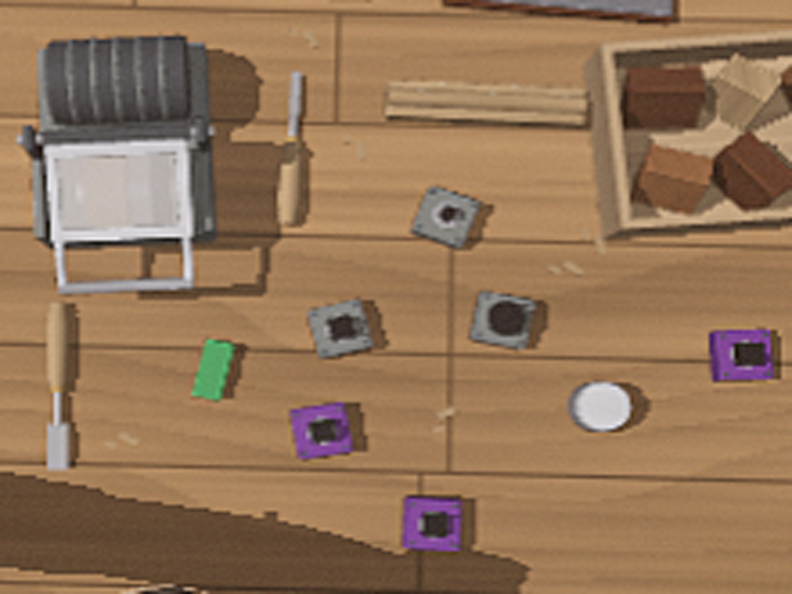

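View pics/scenec.png

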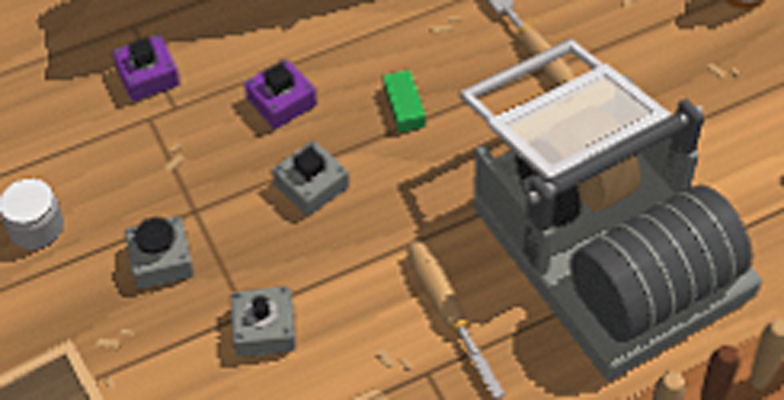

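```bash
cat > h.py <<'E'
from rig import manip
import cv2,numpy as np
def ray(n,uv):
    c=manip.get_calibration(n);K=np.array([[c['fx'],0,c['cx']],[0,c['fy'],c['cy']],[0,0,1]])
    p=cv2.undistortPoints(np.array([[uv]],float),K,c['dist_coeffs'])[0,0]
    R=np.array(c['R']);t=np.array(c['t'])
    return -R.T@t, R.T@np.array([p[0],p[1],1])
def atz(n,uv,z):
    o,d=ray(n,uv);return o+d*(z-o[2])/d[2]
def tri(a,b):
    A=[];y=[]
    for n,uv in(a,b):
        o,d=ray(n,uv);d/=np.linalg.norm(d);P=np.eye(3)-np.outer(d,d);A.append(P);y.append(P@o)
    return np.linalg.lstsq(np.vstack(A),np.hstack(y),rcond=None)[0]
T=lambda x,y:(180+(x+.5)/3.6-.5,110+(y+.5)/3.3-.5)
S=lambda x,y:(130+x/3.2,150+y/3.2)
E
python3 - <<'E'
from h import *
np.set_printoptions(precision=4,suppress=True)
for k,t,s,z in[('mush',(508,316),(155,236),.052),('sq',(344,326),(309,160),.052),('small',(452,213),(262,304),.052),
 ('barR',(191,284),(466,96),.108),('barL',(62,289),(573,45),.108)]:
    print(k,tri(('top',T(*t)),('scene',S(*s))),atz('top',T(*t),z),atz('scene',S(*s),z))
for t in[(30,143),(208,133)]: print('cheek',atz('top',T(*t),.15))
a=atz('top',T(62,289),.108);b=atz('top',T(191,284),.108);print(np.linalg.norm(a-b),(a+b)/2,np.degrees(np.arctan2(*(a-b)[:2])))
E
```

```text
mush [ 0.4539 -0.359   0.0474] [ 0.4527 -0.3609  0.052 ] [ 0.4583 -0.3568  0.052 ]
sq [ 0.4376 -0.1815  0.0475] [ 0.4361 -0.1844  0.052 ] [ 0.4421 -0.1794  0.052 ]
small [ 0.576  -0.2952  0.0482] [ 0.5737 -0.2992  0.052 ] [ 0.5801 -0.2914  0.052 ]
barR [ 0.4771 -0.0175  0.1042] [ 0.4753 -0.0207  0.108 ] [ 0.4808 -0.0159  0.108 ]
barL [0.4677 0.1166 0.1044] [0.466  0.1134 0.108 ] [0.4711 0.1176 0.108 ]
cheek [0.6249 0.1471 0.15  ]
cheek [ 0.6413 -0.0348  0.15  ]
0.13441850888137719 [0.4707 0.0464 0.108 ] -3.9680768413049385
```

```bash
cat >> h.py <<'E'
def rows(*wps, cmd=None):
    # wps: (x,y,z,az deg of tool x); cmd=(pos,az) else measured
    s=manip.read_state();R=np.array(s['orientation']);p=np.array(s['eef_pos'])
    az=np.degrees(np.arctan2(R[1,0],R[0,0]))
    if cmd: p=np.array(cmd[:3]);az=cmd[3]
    c,q=np.cos(np.radians(az)),np.sin(np.radians(az))
    R=np.array([[c,0,-q],[q,0,c],[0,-1,0]])
    print('t',s['t'],'p',p.round(4),'az',round(az,2),'F',np.round(s['contact_force'],1),'gap',round(s['finger_gap'],4))
    for w in wps: print(np.round(R.T@(np.array(w[:3])-p),4),round(np.radians(az-w[3]),3))
E
python3 -c "
from h import *
rows((.36,.42,.29,50),(.49,.18,.29,20))"
```

```text
t 0.15 p [0.1695 0.6012 0.2262] az 74.25 F [ 0.5 -0.3 -0.4] gap 0.0921
[-0.1227 -0.0638 -0.2325] 0.423
[-0.3184 -0.0638 -0.4227] 0.947
```

```bash
python3 -m pendant '[-0.02,-0.03,-0.04,0.08,-0.045,-0.05,-0.085,0.16,-0.07,-0.064,-0.13,0.25,-0.095,-0.064,-0.18,0.34,-0.122,-0.064,-0.232,0.423]' 255 20; python3 -c "
from h import *
rows((.49,.18,.29,20))"
```

```text
t: 0.78
eef_pos: [0.3607, 0.42, 0.2909]
orientation: [[0.644, 0.0, -0.765], [0.765, 0.0, 0.644], [0.0, -1.0, 0.0]]
contact_force: [0.3, 0.4, -0.1]
finger_gap: 0.0467
t 0.775 p [0.3607 0.42   0.2909] az 49.89 F [ 0.3  0.4 -0.1] gap 0.0467
[-0.1002  0.0009 -0.2535] 0.522
```

```bash
python3 -m pendant '[-0.02,0,-0.05,0.104,-0.04,0,-0.1,0.208,-0.06,0,-0.15,0.312,-0.08,0,-0.2,0.416,-0.1,0,-0.25,0.52]'; python3 -c "
from h import *
rows((.52,-.1,.29,-10),(.46,-.35,.29,-10))"
```

```text
t: 1.4
eef_pos: [0.4875, 0.1823, 0.2907]
orientation: [[0.939, -0.0, -0.343], [0.343, 0.0, 0.939], [0.0, -1.0, 0.0]]
contact_force: [1.2, 0.4, -0.4]
finger_gap: 0.0009
t 1.4 p [0.4875 0.1823 0.2907] az 20.04 F [ 1.2  0.4 -0.4] gap 0.0009
[-0.0662  0.0007 -0.2763] 0.524
[-0.2082  0.0007 -0.4906] 0.524
```

```bash
python3 -m pendant '[-0.013,0,-0.055,0.1,-0.026,0,-0.11,0.2,-0.039,0,-0.165,0.3,-0.052,0,-0.22,0.4,-0.066,0,-0.276,0.5]'
python3 - <<'E'
from h import *
s=manip.read_state();c=manip.get_calibration('wrist')
cv2.imwrite("pics/w1.png",cv2.cvtColor(manip.camera('wrist'),cv2.COLOR_RGB2BGR))
rows((.455,-.359,.29,-20))
print(-c['R'].T@c['t'],c['R'][2])
E
```

```text
t: 2.02
eef_pos: [0.5204, -0.0994, 0.2907]
orientation: [[0.989, 0.0, 0.149], [-0.149, 0.0, 0.989], [0.0, -1.0, 0.0]]
contact_force: [0.2, 0.7, 1.1]
finger_gap: 0.0007
t 2.075 p [ 0.5199 -0.1085  0.2913] az -9.37 F [ 0.2 -5.3  0.8] gap 0.0005
[-0.0232  0.0013 -0.2577] 0.186
[ 0.5317247  -0.02471768  0.44855991] [-0.04129195 -0.2761117  -0.96023815]
```

View pics/w1.png

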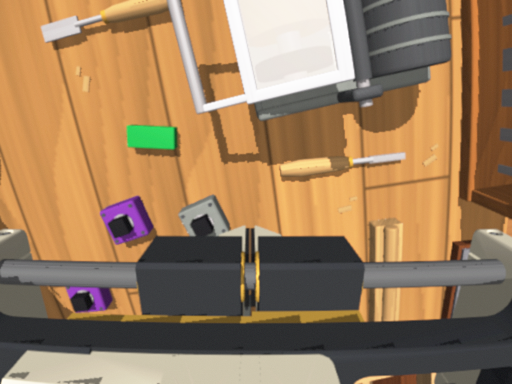

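Run:
```python
from h import *
import pickle
c=manip.get_calibration('wrist')
im=cv2.cvtColor(manip.camera('wrist'),cv2.COLOR_RGB2BGR)
cv2.imwrite("pics/w2.png",im);pickle.dump(c,open('w2.pkl','wb'))
cv2.imwrite("pics/w2a.png",cv2.resize(im[160:250,80:240],None,fx=5,fy=5,interpolation=cv2.INTER_CUBIC))
cv2.imwrite("pics/w2b.png",cv2.resize(im[0:130,140:400],None,fx=3,fy=3,interpolation=cv2.INTER_CUBIC))
```

```text
(no output)
```

View pics/w2a.png

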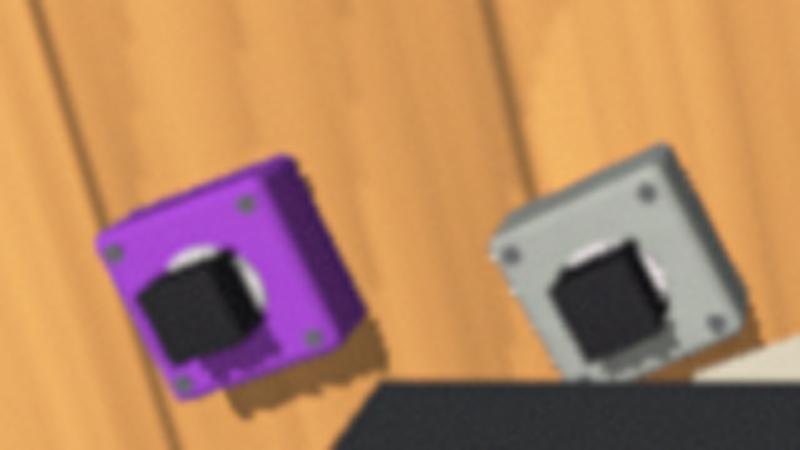

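View pics/w2b.png

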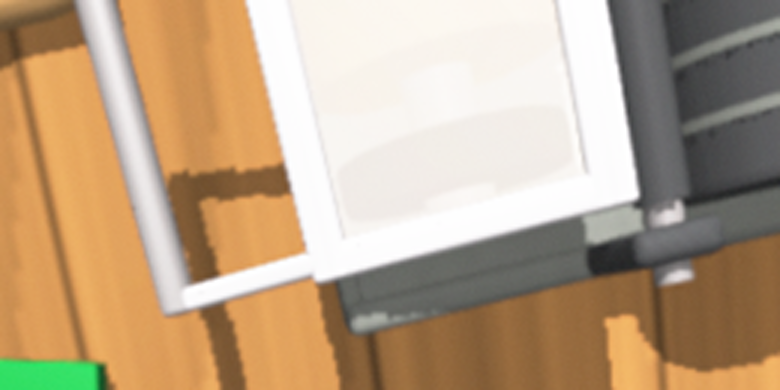

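Run:
```python
from h import *
import pickle
c=pickle.load(open('w2.pkl','rb'));manip.get_calibration=lambda n:c
np.set_printoptions(precision=4,suppress=True)
print('sq',atz('wrist',(80+603/5,160+305/5),.052))
a=atz('wrist',(140+176/3,290/3),.108);b=atz('wrist',(140+97/3,3/3),.108);print('bar',a,b,np.degrees(np.arctan2(*(b-a)[:2])))
a=atz('wrist',(140+665/3,210/3),.15);b=atz('wrist',(140+632/3,5/3),.15);print('hinge',a,b,np.degrees(np.arctan2(*(b-a)[:2])))
```

```text
sq [ 0.4377 -0.1771  0.052 ]
bar [ 0.4791 -0.0125  0.108 ] [0.4711 0.0874 0.108 ] -4.614993002248462
hinge [ 0.6445 -0.0152  0.15  ] [0.6396 0.0463 0.15  ] -4.517963485604928
```

```bash
python3 -c "
from h import *
rows((.455,-.358,.12,-20))"; python3 -m pendant '[-0.005,0.02,-0.052,0.04,-0.01,0.06,-0.104,0.08,-0.014,0.1,-0.156,0.12,-0.018,0.14,-0.208,0.15,-0.023,0.17,-0.257,0.18]'; python3 -m pendant '[0,0,0,0,0,0.02,0,0]';python3 -c "
from h import *
rows((.455,-.358,.056,-20))"
```

```text
t 2.125 p [ 0.5198 -0.1053  0.2911] az -9.12 F [0.4 0.2 0.8] gap 0.0003
[-0.0239  0.1711 -0.2598] 0.19
t: 2.75
eef_pos: [0.461, -0.345, 0.1216]
orientation: [[0.947, -0.0, 0.32], [-0.32, 0.001, 0.947], [-0.001, -1.0, 0.001]]
contact_force: [1.3, -0.3, 0.8]
finger_gap: 0.0006
t: 3.0
eef_pos: [0.4617, -0.3453, 0.1036]
orientation: [[0.947, 0.001, 0.322], [-0.322, -0.0, 0.947], [0.001, -1.0, -0.0]]
contact_force: [1.2, 0.3, 0.0]
finger_gap: 0.0005
t 3.0 p [ 0.4617 -0.3453  0.1036] az -18.78 F [1.2 0.3 0. ] gap 0.0005
[-0.0023  0.0476 -0.0142] 0.021
```

```bash
python3 -m pendant '[-0.002,0.02,-0.014,0,-0.002,0.044,-0.014,0,-0.002,0.044,-0.014,0]'; python3 -m pendant '[0,0.005,0,0,0,0.007,0,0,0,0.007,0,0]';python3 -c "
from h import *
rows((.455,-.358,.045,-20))"
```

```text
t: 3.38
eef_pos: [0.4545, -0.3555, 0.0582]
orientation: [[0.947, -0.002, 0.32], [-0.32, 0.002, 0.947], [-0.003, -1.0, 0.002]]
contact_force: [0.2, 0.8, 0.1]
finger_gap: 0.0003
t: 3.75
eef_pos: [0.4551, -0.3573, 0.0527]
orientation: [[0.947, 0.001, 0.321], [-0.321, -0.0, 0.947], [0.001, -1.0, 0.0]]
contact_force: [0.4, 0.1, -0.2]
finger_gap: 0.0002
t 3.75 p [ 0.4551 -0.3573  0.0527] az -18.72 F [ 0.4  0.1 -0.2] gap 0.0002
[ 0.0001  0.0077 -0.0007] 0.022
```

```bash
python3 -m pendant '[0,0.004,0,0,0,0.008,0,0,0,0.008,0,0]'
```

```text
t: 4.12
eef_pos: [0.4553, -0.3576, 0.0459]
orientation: [[0.947, 0.002, 0.322], [-0.322, 0.0, 0.947], [0.002, -1.0, 0.001]]
contact_force: [-3.8, 4.4, 22.2]
finger_gap: 0.0004
```

```bash
python3 -m pendant '[0,-0.02,0,0,0,-0.06,0,0,0,-0.065,0,0,0,-0.065,0,0]'; python3 -c "
from h import *
rows((.439,-.18,.1,-15),(.439,-.18,.06,-15))"
```

```text
t: 4.62
eef_pos: [0.4548, -0.3572, 0.1091]
orientation: [[0.947, 0.0, 0.321], [-0.321, 0.0, 0.947], [0.0, -1.0, 0.0]]
contact_force: [-1.1, 0.8, -0.8]
finger_gap: 0.0007
t 4.625 p [ 0.4548 -0.3572  0.1091] az -18.73 F [-1.1  0.8 -0.8] gap 0.0007
[-0.0719  0.0091  0.1628] -0.065
[-0.0719  0.0491  0.1628] -0.065
```

```bash
python3 -m pendant '[-0.02,0,0.045,-0.02,-0.04,0,0.09,-0.04,-0.06,0,0.135,-0.06,-0.072,0.01,0.163,-0.065,-0.072,0.02,0.163,-0.065]'; python3 -m pendant '[0,0,0,0,0,0,0,0]'; python3 -c "
from h import *
rows((.439,-.18,.056,-15),(.439,-.18,.045,-15))"
```

```text
t: 5.25
eef_pos: [0.4382, -0.1769, 0.0879]
orientation: [[0.967, -0.002, 0.255], [-0.255, 0.002, 0.967], [-0.003, -1.0, 0.001]]
contact_force: [-0.0, -0.8, 0.8]
finger_gap: 0.0006
t: 5.5
eef_pos: [0.4388, -0.1812, 0.0892]
orientation: [[0.965, -0.0, 0.261], [-0.261, -0.001, 0.965], [-0.0, -1.0, -0.001]]
contact_force: [-0.1, -0.8, -0.1]
finger_gap: 0.0005
t 5.5 p [ 0.4388 -0.1812  0.0892] az -15.13 F [-0.1 -0.8 -0.1] gap 0.0005
[-0.0001  0.0332  0.0012] -0.002
[-0.0001  0.0442  0.0012] -0.002
```

```bash
python3 -m pendant '[0,0.02,0.001,0,0,0.036,0.001,0,0,0.04,0.001,0,0,0.0445,0.001,0,0,0.0445,0.001,0]'
```

```text
t: 6.12
eef_pos: [0.4389, -0.1796, 0.0459]
orientation: [[0.966, 0.0, 0.26], [-0.26, 0.001, 0.966], [0.0, -1.0, 0.001]]
contact_force: [-6.5, 0.7, 21.0]
finger_gap: 0.0007
```

```bash
python3 -m pendant '[0,-0.02,0,0,0,-0.06,0,0,0,-0.065,0,0,0,-0.065,0,0]'; python3 -c "
from h import *
rows((.577,-.295,.1,-20))"
```

```text
t: 6.62
eef_pos: [0.4395, -0.1788, 0.11]
orientation: [[0.966, 0.001, 0.259], [-0.259, 0.0, 0.966], [0.001, -1.0, 0.0]]
contact_force: [0.1, -0.4, 0.3]
finger_gap: 0.0004
t 6.625 p [ 0.4395 -0.1788  0.11  ] az -14.99 F [ 0.1 -0.4  0.3] gap 0.0004
[ 0.1629  0.01   -0.0767] 0.087
```

```bash
python3 -m pendant '[0.045,0,-0.02,0.02,0.09,0,-0.04,0.04,0.135,0,-0.06,0.06,0.163,0.01,-0.077,0.087,0.163,0.02,-0.077,0.087]'; python3 -m pendant '[0,0,0,0,0,0,0,0]'
python3 - <<'E'
from h import *
rows((.577,-.295,.056,-20),(.577,-.295,.045,-20))
for n in('top','scene'):
    cv2.imwrite(f"pics/{n}3.png",cv2.cvtColor(manip.camera(n),cv2.COLOR_RGB2BGR))
a=cv2.imread("pics/scene3.png")[190:280,150:310]
cv2.imwrite("pics/s3.png",cv2.resize(a,None,fx=5,fy=5,interpolation=cv2.INTER_CUBIC))
E
```

```text
t: 7.25
eef_pos: [0.5769, -0.2974, 0.0877]
orientation: [[0.939, -0.001, 0.343], [-0.343, -0.001, 0.939], [-0.001, -1.0, -0.001]]
contact_force: [-0.1, 0.9, -0.9]
finger_gap: 0.0007
t: 7.5
eef_pos: [0.576, -0.2945, 0.0896]
orientation: [[0.94, -0.001, 0.342], [-0.342, 0.001, 0.94], [-0.001, -1.0, 0.001]]
contact_force: [-0.6, 0.8, -0.1]
finger_gap: 0.0002
t 7.5 p [ 0.576  -0.2945  0.0896] az -19.98 F [-0.6  0.8 -0.1] gap 0.0002
[ 0.0011  0.0336 -0.0001] 0.0
[ 0.0011  0.0446 -0.0001] 0.0
```

View pics/s3.png

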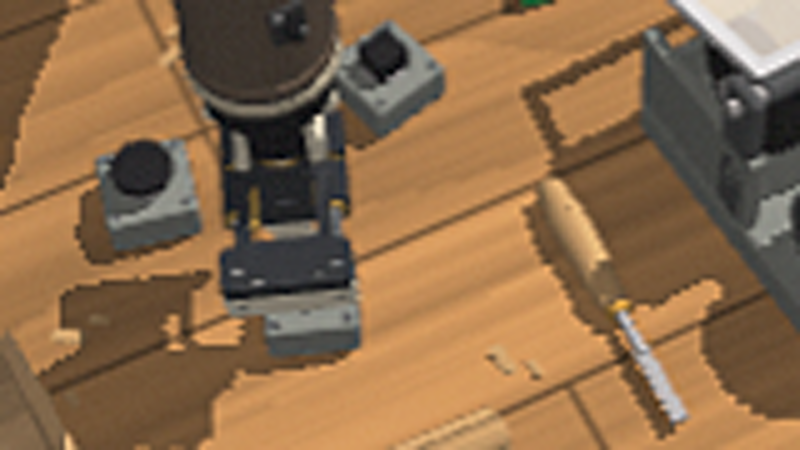

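The crop shows the gripper above the small button's box (about (310,325)). The mushroom (140,167) and square (382,55) buttons are both up again, so I'll press the small one.

```bash
python3 -m pendant '[0.001,0.02,0,0,0.001,0.036,0,0,0.001,0.04,0,0,0.001,0.0445,0,0,0.001,0.0445,0,0]'
```

```text
t: 8.22
eef_pos: [0.5771, -0.2953, 0.0462]
orientation: [[0.94, -0.0, 0.342], [-0.342, 0.002, 0.94], [-0.001, -1.0, 0.001]]
contact_force: [-4.4, 4.6, 12.6]
finger_gap: 0.0002
```

```bash
python3 -m pendant '[0,0,0,0,0,-0.02,0,0,0,-0.07,0,0,0,-0.12,0,0,0,-0.15,0,0]' 144 20; python3 -c "
from h import *
rows((.474,.05,.2,4.5))"
```

```text
t: 8.85
eef_pos: [0.5779, -0.2969, 0.1993]
orientation: [[0.939, 0.003, 0.343], [-0.343, -0.002, 0.939], [0.003, -1.0, -0.001]]
contact_force: [0.5, 0.2, -0.0]
finger_gap: 0.0393
t 8.85 p [ 0.5779 -0.2969  0.1993] az -20.05 F [ 0.5  0.2 -0. ] gap 0.0393
[-0.2166 -0.0007  0.2903] -0.428
```

```bash
python3 -m pendant '[-0.03,0,0.04,-0.06,-0.06,0,0.08,-0.12,-0.09,0,0.12,-0.18,-0.12,0,0.16,-0.24,-0.15,0,0.2,-0.3]';  python3 -m pendant '[0,0,0,0,0,0,0,0]'; python3 -c "
from h import *
rows((.474,.05,.2,4.5))"
```

```text
t: 9.48
eef_pos: [0.5045, -0.0556, 0.1964]
orientation: [[0.999, 0.001, 0.048], [-0.048, 0.0, 0.999], [0.001, -1.0, 0.0]]
contact_force: [0.7, 0.2, -0.0]
finger_gap: 0.04
t: 9.72
eef_pos: [0.5054, -0.0573, 0.1962]
orientation: [[0.999, 0.001, 0.05], [-0.05, -0.0, 0.999], [0.001, -1.0, -0.0]]
contact_force: [0.5, -1.1, -0.4]
finger_gap: 0.0401
t 9.725 p [ 0.5054 -0.0573  0.1962] az -2.85 F [ 0.5 -1.1 -0.4] gap 0.0401
[-0.0367 -0.0038  0.1056] -0.128
```

```bash
python3 -m pendant '[-0.02,-0.003,0.045,-0.06,-0.037,-0.003,0.09,-0.1,-0.037,-0.003,0.1056,-0.128,-0.037,-0.003,0.1056,-0.128]';  python3 - <<'E'
from h import *
rows((.474,.05,.089,4.5))
c=manip.get_calibration('wrist');import pickle;pickle.dump(c,open('w4.pkl','wb'))
for n in('wrist','scene'):
    cv2.imwrite(f"pics/{n}4.png",cv2.cvtColor(manip.camera(n),cv2.COLOR_RGB2BGR))
a=cv2.imread("pics/scene4.png")[130:270,230:390]
cv2.imwrite("pics/s4.png",cv2.resize(a,None,fx=4,fy=4,interpolation=cv2.INTER_CUBIC))
rows((.474,.05,.089,4.5))
E
```

```text
t: 10.22
eef_pos: [0.4742, 0.0502, 0.1986]
orientation: [[0.997, 0.001, -0.079], [0.079, -0.0, 0.997], [0.001, -1.0, -0.0]]
contact_force: [-0.1, 0.0, 0.8]
finger_gap: 0.0399
t 10.225 p [0.4742 0.0502 0.1986] az 4.51 F [-0.1  0.   0.8] gap 0.0399
[-2.000e-04  1.096e-01 -1.000e-04] 0.0
t 10.325 p [0.474  0.0486 0.1985] az 4.33 F [-0.4 -0.   0.3] gap 0.0399
[1.000e-04 1.095e-01 1.400e-03] -0.003
```

View pics/s4.png

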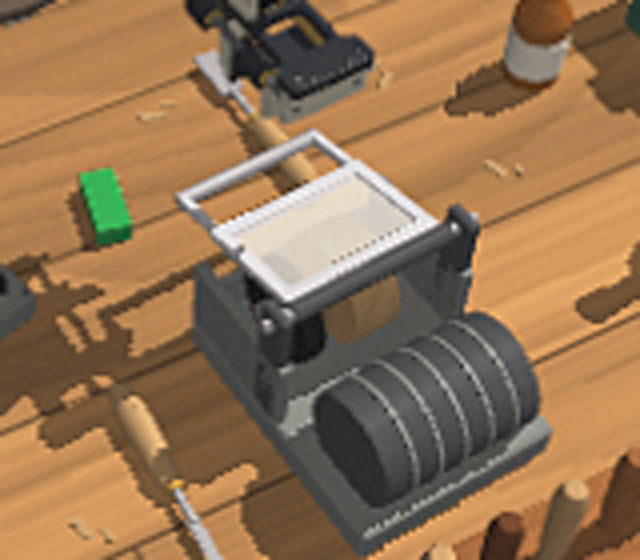

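View pics/wrist4.png

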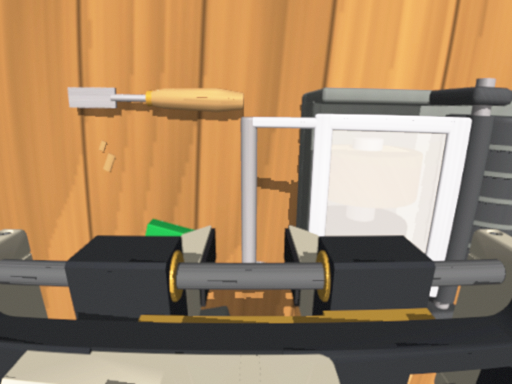

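Run:
```python
from h import *
import pickle
c=pickle.load(open('w4.pkl','rb'));manip.get_calibration=lambda n:c
for u in[(248,123),(248.5,225)]: print(atz('wrist',u,.108).round(4))
for u in[(484,120),(461,230)]: print('hinge',atz('wrist',u,.15).round(4))
```

```text
[0.468  0.1142 0.108 ]
[0.4754 0.0246 0.108 ]
hinge [0.6358 0.1342 0.15  ]
hinge [0.6414 0.0497 0.15  ]
```

```bash
python3 -m pendant '[0,0.03,0.001,0,0,0.06,0.001,0,0,0.09,0.001,0,0,0.1095,0.001,0,0,0.1095,0.001,0]';  python3 -m pendant '[0,0,0,0,0,0,0,0,0,0,0,0,0,0,0,0,0,0,0,0]' 255 12
```

```text
t: 10.95
eef_pos: [0.4727, 0.0494, 0.0879]
orientation: [[0.997, -0.002, -0.075], [0.075, -0.002, 0.997], [-0.002, -1.0, -0.002]]
contact_force: [-0.7, -0.8, 0.1]
finger_gap: 0.04
t: 11.58
eef_pos: [0.4733, 0.0518, 0.0893]
orientation: [[0.997, 0.0, -0.079], [0.079, 0.0, 0.997], [0.001, -1.0, 0.0]]
contact_force: [-2.0, -0.8, 7.5]
finger_gap: 0.0136
```

```bash
python3 - <<'E'
import numpy as np
q0=0
f=lambda q:np.array([-.17*np.cos(q-.25),-.17*np.sin(q-.25)])
for a,qs in[(0,[.03,.08,.14,.2,.26]),(.26,[.34,.42,.5,.58,.66]),(.66,[.74,.82,.9,.98,1.06]),(1.06,[1.14,1.22,1.3,1.38,1.46]),(1.46,[1.54,1.61,1.68,1.73,1.77]),(1.77,[1.79,1.81,1.821])]:
    print(a,[tuple((f(q)-f(a)).round(4)) for q in qs])
E
python3 -m pendant '[0.000,-0.005,0,0,-0.003,-0.0135,0,0,-0.004,-0.0235,0,0,-0.005,-0.0335,0,0,-0.005,-0.0437,0,0]'
```

```text
0 [(np.float64(-0.0012), np.float64(-0.005)), (np.float64(-0.0028), np.float64(-0.0133)), (np.float64(-0.0043), np.float64(-0.0234)), (np.float64(-0.0051), np.float64(-0.0336)), (np.float64(-0.0053), np.float64(-0.0438))]
0.26 [(np.float64(0.0007), np.float64(-0.0136)), (np.float64(0.0024), np.float64(-0.0271)), (np.float64(0.0053), np.float64(-0.0404)), (np.float64(0.0092), np.float64(-0.0534)), (np.float64(0.0141), np.float64(-0.0661))]
0.66 [(np.float64(0.0059), np.float64(-0.0122)), (np.float64(0.0128), np.float64(-0.024)), (np.float64(0.0206), np.float64(-0.0351)), (np.float64(0.0292), np.float64(-0.0456)), (np.float64(0.0387), np.float64(-0.0554))]
1.06 [(np.float64(0.0102), np.float64(-0.009)), (np.float64(0.0211), np.float64(-0.0171)), (np.float64(0.0326), np.float64(-0.0243)), (np.float64(0.0447), np.float64(-0.0306)), (np.float64(0.0572), np.float64(-0.0359))]
1.46 [(np.float64(0.0129), np.float64(-0.0043)), (np.float64(0.0244), np.float64(-0.0072)), (np.float64(0.0362), np.float64(-0.0093)), (np.float64(0.0446), np.float64(-0.0102)), (np.float64(0.0514), np.float64(-0.0107))]
1.77 [(np.float64(0.0034), np.float64(-0.0001)), (np.float64(0.0068), np.float64(-0.0002)), (np.float64(0.0087), np.float64(-0.0002))]
t: 12.2
eef_pos: [0.468, 0.0512, 0.1333]
orientation: [[0.997, -0.0, -0.079], [0.079, 0.0, 0.997], [-0.0, -1.0, 0.0]]
contact_force: [-0.6, -0.2, -3.2]
finger_gap: 0.0135
```

```bash
python3 -m pendant '[0.0007,-0.0136,0,0,0.0024,-0.027,0,0,0.0053,-0.0404,0,0,0.0092,-0.0534,0,0,0.014,-0.066,0,0]'
python3 - <<'E'
from h import *
cv2.imwrite(f"pics/scene5.png",cv2.cvtColor(manip.camera('scene'),cv2.COLOR_RGB2BGR))
a=cv2.imread("pics/scene5.png")[110:270,230:390]
cv2.imwrite("pics/s5.png",cv2.resize(a,None,fx=3.5,fy=3.5,interpolation=cv2.INTER_CUBIC))
rows((.474,.05,.089,4.5))
E
```

```text
t: 12.82
eef_pos: [0.4803, 0.0522, 0.1989]
orientation: [[0.997, -0.004, -0.079], [0.079, -0.0, 0.997], [-0.004, -1.0, 0.0]]
contact_force: [-8.1, 0.0, 2.2]
finger_gap: 0.0137
t 12.875 p [0.4809 0.0523 0.2002] az 4.51 F [-12.6  -0.2   4.6] gap 0.0136
[-0.007   0.1112 -0.0017] 0.0
```

View pics/s5.png

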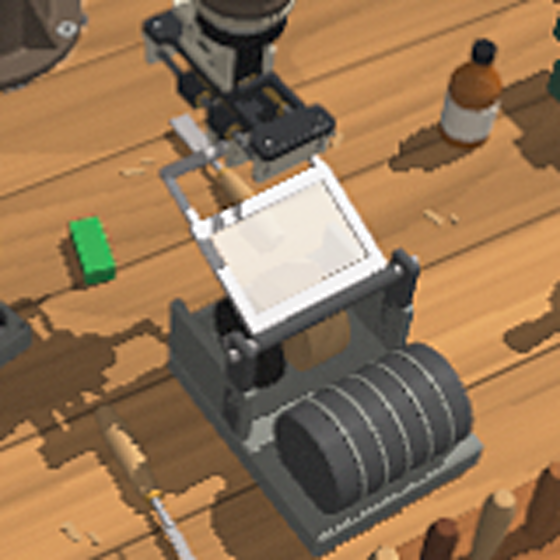

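```bash
python3 -m pendant '[0.0052,-0.0125,0,0,0.012,-0.0243,0,0,0.0198,-0.0354,0,0,0.0284,-0.046,0,0,0.0379,-0.0558,0,0]'
```

```text
t: 13.5
eef_pos: [0.5158, 0.055, 0.255]
orientation: [[0.997, -0.009, -0.079], [0.079, 0.001, 0.997], [-0.009, -1.0, 0.001]]
contact_force: [-24.2, -1.4, 19.9]
finger_gap: 0.015
```

```bash
python3 -c "
from h import *
rows((.474,.05,.089,4.5))"
```

```text
t 13.5 p [0.5158 0.055  0.255 ] az 4.51 F [-24.2  -1.4  19.9] gap 0.015
[-0.0421  0.166  -0.0017] 0.0
```

```bash
python3 -m pendant '[-0.0015,-0.0015,0,0,-0.003,-0.002,0,0,-0.003,-0.002,0,0]'
python3 - <<'E'
from h import *
rows((.474,.05,.089,4.5))
import pickle
pickle.dump(manip.get_calibration('wrist'),open('w6.pkl','wb'))
for n in('wrist','scene'):
    cv2.imwrite(f"pics/{n}6.png",cv2.cvtColor(manip.camera(n),cv2.COLOR_RGB2BGR))
a=cv2.imread("pics/scene6.png")[110:250,240:400]
cv2.imwrite("pics/s6.png",cv2.resize(a,None,fx=4,fy=4,interpolation=cv2.INTER_CUBIC))
E
```

```text
t: 13.88
eef_pos: [0.5165, 0.055, 0.2571]
orientation: [[0.997, -0.001, -0.079], [0.079, 0.0, 0.997], [-0.001, -1.0, 0.0]]
contact_force: [-7.3, -0.1, 4.9]
finger_gap: 0.0133
t 13.875 p [0.5165 0.055  0.2571] az 4.52 F [-7.3 -0.1  4.9] gap 0.0133
[-0.0428  0.1681 -0.0017] 0.0
```

View pics/s6.png

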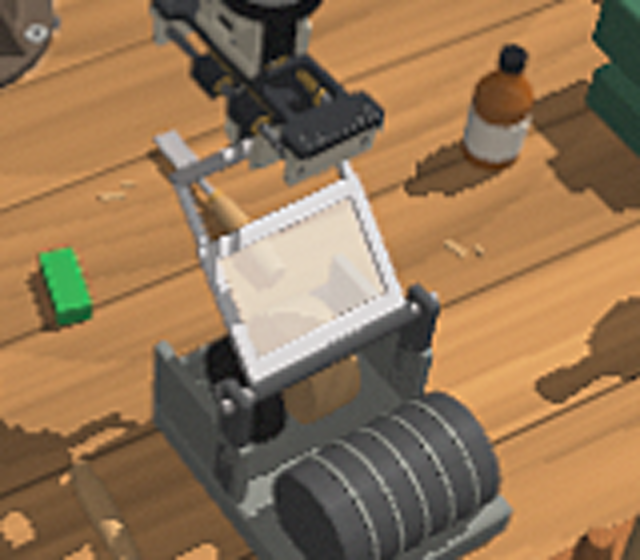

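View pics/wrist6.png

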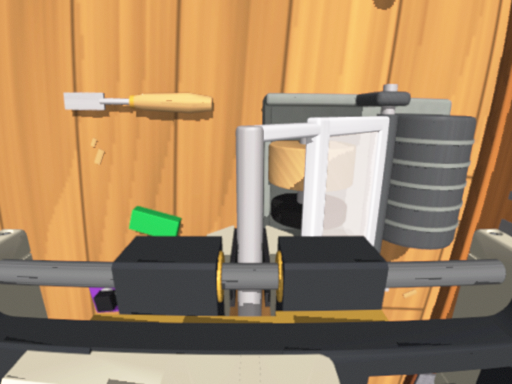

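```bash
python3 -m pendant '[0.009,-0.010,0,0,0.0195,-0.0188,0,0,0.031,-0.0263,0,0,0.0427,-0.033,0,0,0.055,-0.0386,0,0]';python3 -m pendant '[0,0,0,0]'
```

```text
t: 14.6
eef_pos: [0.5733, 0.0594, 0.2962]
orientation: [[0.997, 0.002, -0.079], [0.079, -0.0, 0.997], [0.002, -1.0, -0.0]]
contact_force: [-2.0, -0.9, 0.8]
finger_gap: 0.0137
t: 14.72
eef_pos: [0.5736, 0.0594, 0.2962]
orientation: [[0.997, 0.002, -0.079], [0.079, -0.0, 0.997], [0.002, -1.0, -0.0]]
contact_force: [-3.8, 0.6, 6.7]
finger_gap: 0.0134
```

```bash
python3 -m pendant '[0.0127,-0.0055,0,0,0.0258,-0.0093,0,0,0.039,-0.0119,0,0,0.051,-0.0133,0,0,0.0595,-0.0138,0,0]';python3 -m pendant '[0,0,0,0,0,0,0,0]'
python3 - <<'E'
from h import *
rows((.638,.065,.309,4.5))
import pickle
pickle.dump(manip.get_calibration('wrist'),open('w7.pkl','wb'))
for n in('wrist','scene','top'):
    cv2.imwrite(f"pics/{n}7.png",cv2.cvtColor(manip.camera(n),cv2.COLOR_RGB2BGR))
a=cv2.imread("pics/scene7.png")[90:250,240:400]
cv2.imwrite("pics/s7.png",cv2.resize(a,None,fx=3.7,fy=3.7,interpolation=cv2.INTER_CUBIC))
E
```

```text
t: 15.35
eef_pos: [0.632, 0.064, 0.3089]
orientation: [[0.997, 0.001, -0.079], [0.079, -0.0, 0.997], [0.001, -1.0, -0.0]]
contact_force: [-0.3, -0.8, -0.3]
finger_gap: 0.0137
t: 15.6
eef_pos: [0.631, 0.0639, 0.3088]
orientation: [[0.997, 0.0, -0.079], [0.079, -0.0, 0.997], [0.0, -1.0, -0.0]]
contact_force: [-0.4, -1.5, 1.0]
finger_gap: 0.0134
t 15.6 p [0.631  0.0639 0.3088] az 4.5 F [-0.4 -1.5  1. ] gap 0.0134
[ 0.007  -0.0002  0.0006] 0.0
```

View pics/s7.png

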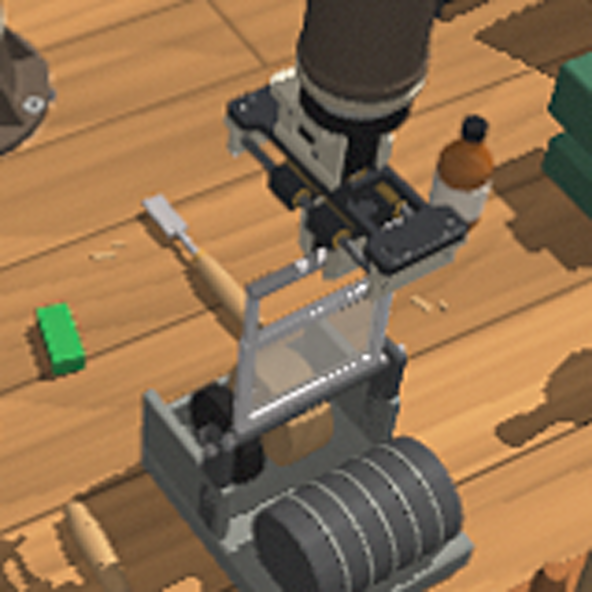

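View pics/wrist7.png

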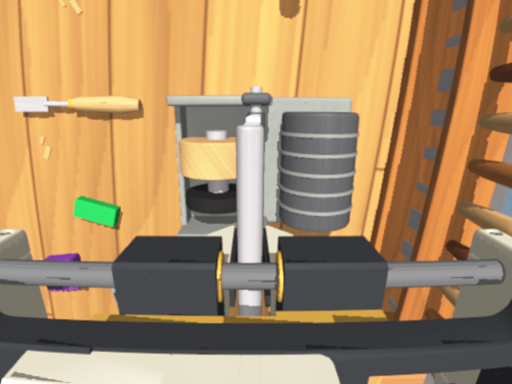

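Run:
```python
from h import *
import pickle
im=cv2.imread('pics/wrist7.png');cv2.imwrite('pics/w7.png',cv2.resize(im[75:245,180:340],None,fx=3.5,fy=3.5,interpolation=cv2.INTER_CUBIC))
c=pickle.load(open('w7.pkl','rb'));manip.get_calibration=lambda n:c
m=np.array([np.cos(.0785),np.sin(.0785)])
for u,z in[((250,130),.32),((250,225),.32),((256.5,91),.15)]:
    p=atz('wrist',u,z);print(u,p.round(4),m@p[:2])
print(m@[.631,.0639])
```

```text
(250, 130) [0.6262 0.1293 0.32  ] 0.6343703898910373
(250, 225) [0.6301 0.0799 0.32  ] 0.6344404921444944
(256.5, 91) [0.6308 0.1575 0.15  ] 0.6412057321590011
0.6340678080939947
```

View pics/w7.png

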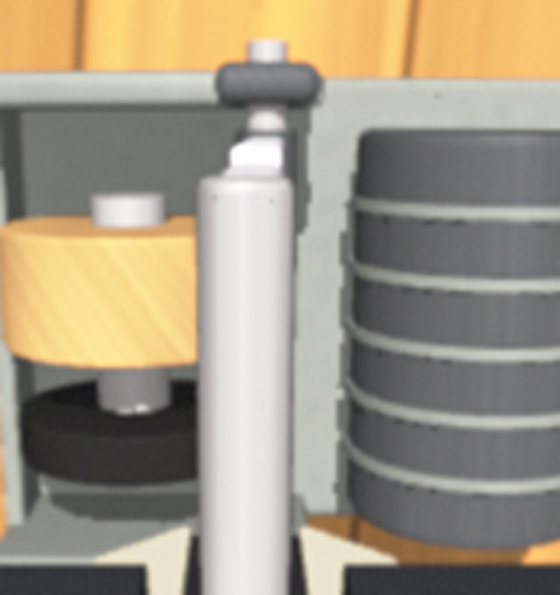

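```bash
python3 -m pendant '[0.003,0,0,0,0.007,0,0,0,0.007,0,0,0,0.007,0,0,0]' 255 15; python3 -m pendant '[0,0,0,0,0,0,0,0,0,0,0,0,0,0,0,0,0,0,0,0]'
python3 - <<'E'
from h import *
import pickle
c=manip.get_calibration('wrist')
im=cv2.cvtColor(manip.camera('wrist'),cv2.COLOR_RGB2BGR)
cv2.imwrite('pics/w8.png',cv2.resize(im[75:245,180:340],None,fx=3.5,fy=3.5,interpolation=cv2.INTER_CUBIC))
pickle.dump(c,open('w8.pkl','wb'))
cv2.imwrite("pics/scene8.png",cv2.cvtColor(manip.camera('scene'),cv2.COLOR_RGB2BGR))
cv2.imwrite("pics/top8.png",cv2.cvtColor(manip.camera('top'),cv2.COLOR_RGB2BGR))
rows((.638,.065,.309,4.5))
E
```

```text
t: 16.25
eef_pos: [0.6382, 0.0645, 0.3087]
orientation: [[0.997, 0.0, -0.079], [0.079, -0.0, 0.997], [0.0, -1.0, -0.0]]
contact_force: [-0.3, -2.2, 1.2]
finger_gap: 0.0131
t: 16.88
eef_pos: [0.6381, 0.0645, 0.3087]
orientation: [[0.997, -0.0, -0.079], [0.079, -0.0, 0.997], [-0.0, -1.0, -0.0]]
contact_force: [-1.0, -3.9, 1.2]
finger_gap: 0.0136
t 17.025 p [0.6381 0.0645 0.3087] az 4.51 F [-0.5 -4.4  0.4] gap 0.0136
[-0.     -0.0003  0.0005] 0.0
```

View pics/w8.png

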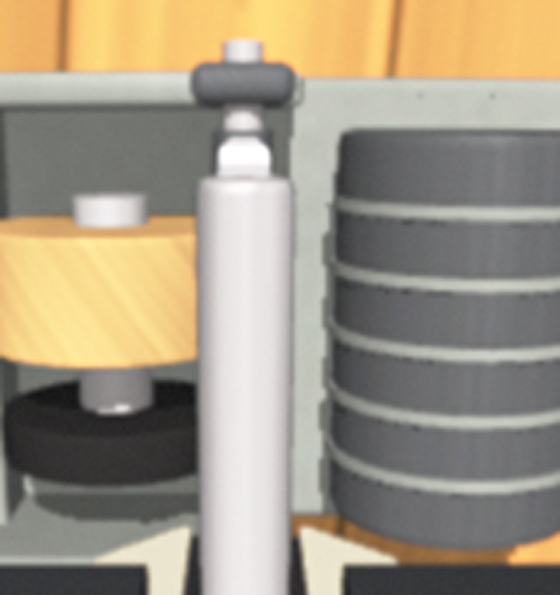

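View pics/scene8.png

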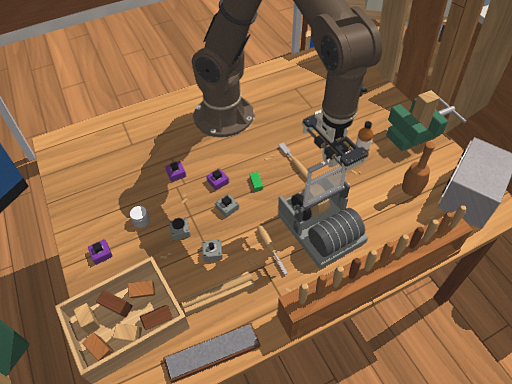

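The hinge pin (242,85) now lines up with the bar (245,185) in the wrist crop, so the bar stands straight above the hinge. The fingers are gripping it (gap 13.6 mm). In the scene picture all three buttons are up and the bystanders are where they were. I'm handing the job in.

```bash
python3 -c "
from rig import manip
s=manip.read_state();print(s['t'],abs(s['joint_velocities']).max(),s['finger_gap'],s['contact_force'])
print(manip.close_job())"
```

```text
17.025 0.11038219635344816 0.013569814737152781 [-0.45893914 -4.36775803  0.42410709]
the job is handed in; nothing more can be done
None
```

I pressed the mushroom, the grey square and the small round button in that order. Each went to its stop, with the tip at about 46 mm and 22, 21 and 13 N, and I let each one up before the next. I then pinched the guard bar and swung it up to its balance point. I handed the job in at 17 s, still holding the bar; no verdict was reported.

**Last checks:**
- **Balance:** the wrist picture shows the bar in line with the hinge pin. Before the last 7 mm correction it was about 7 mm short.
- **Grip and steadiness:** the finger gap is 13.6 mm on the 14 mm bar, and the arm is at rest.
- **Other things:** all three buttons look up and the bystanders look unmoved.

**What disagreed:** partway up, the tool pressed the bar about 31 N inward towards the hinge. The arc I had worked out was a few mm off, probably because the bar slid slightly in the fingers. I eased outward and the force fell to a few newtons. The tool ended about 8 mm higher than I first worked out. I could not read the guard's angle or its contact force directly, only infer them from the pictures and the gap.

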